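# Make up two drilling kits in their foam trays

### The arm

A 6-joint arm with a two-finger parallel gripper is mounted at the origin on the work surface. World frame = base frame: x ahead of the robot, y to its left, z up, the work surface at z = 0. Lengths are in mm, angles in rad, forces in N, time in s.
With the tool pointing down it reaches from about 150 to 775 mm from the base axis. Payload 6.1 kg.
Tool frame: the origin (TCP) lies between the finger pads; the fingertips stand 11 mm ahead of it and the grasp point (between the pads) lies 8 mm behind it; z points along the fingers, x is the direction in which the jaws open and shut, and the axes are right-handed (so a half turn about z gives the same grasp; the last joint's range is limited). The gripper opens to 85 mm and grips with 20 to 120 N. Pads are 22 mm wide; open, the fingers measure 114 mm over their backs; the gripper's body (76 mm by 85 mm) begins 54 mm behind the grasp point. The pads swing forward as they close: fully open they stand 13 mm farther back than shut.
Start: joints at [1.167, 0.126, -0.04, 1.405, 0, 1.571], TCP at [206.273, 482.763, 242.295] pointing down, gripper open.
Joint ranges: [-2.72, 2.72], [-0.95, 1.95], [-1.27, 1.35], [-1.78, 2.02], [-1.46, 1.47], [-3.14, 3.14]. Speed limits (rad/s): [2.39, 2.39, 3.01, 3.14, 3.14, 3.14].

### API

Orientations are given as a unit quaternion [w, x, y, z].
In Python, from station import sense, grab_frame, job_done gives the robot as it stands.
- The arm moves only by the tool drive_tool, never from a script. Its argument "commands" is a list of rows, each a list of 7 numbers: the shift along the tool's x, y, z in m, then the turn, a rotation vector about the tool's x, y, z in degrees, then the finger opening in m, from 0 to 0.0854. In form: [[x, y, z, ax, ay, az, hand], ...]. A call has exactly 5 rows; each row is the pose to reach, as a shift and turn from the pose commanded when the call began, along the tool's axes at that moment; what a row does not reach only later rows make up. A row lasts 1/12 s, in which the tool goes at most 41.7 mm and 7.16 degrees, less where a joint would pass 70% of its speed; a pose out of reach is approached as far as the arm can. A call with a gripper value outside its range is refused whole. The fingers move at their own pace and stop on an object; the grip force is fixed at half the most. Time passes only in rows, so rows that repeat a pose let the fingers close, or fill a call up. It gives the time, the measured TCP pose, the force and the opening at its end, in the units of the state.
- sense(): the state, without advancing time (a new reading comes with each control period).
- grab_frame(name): name is "scene" or "side" or "wrist"; returns a dict with "pixels" (420x560x3 uint8, blue, green, red), "fov_y" (degrees; the focal length in pixels is half the picture's height over the tangent of half this angle, whatever the lens; pixels are square), "cx", "cy" (the principal point, pixels), "position" and "rotation" of the camera in the world; the wrist camera has in their place "T_tool_cam" (4x4, takes a point from camera to tool coordinates, whose origin is the TCP and whose axes are the tool frame's). Camera axes: x right, y up, looking along -z (the intrinsics and any distortion apply to the point x, -y, -z); pixel columns grow to the right and rows downward; lengths in mm; the calibration is good to about 2 mm. A picture is of the moment at which its call begins: read the wrist's pose just before it. There is no depth.
- job_done(): hands the job in, once; it reports no verdict.
The state is a dict: "time_s": time; "joint_positions": joint angles; "joint_velocities": joint speeds; "joint_efforts": joint torques, N m; "tool_pos": TCP position; "ee_rot": TCP orientation; "wrist_force": force on the tool from outside, world axes, zero at the start; "torque": the same for the moment, N m; "opening": opening from 0.0 (shut) to 1.0 (fully open).
Only numpy, scipy, OpenCV 4.12 (cv2) and the standard library are available. Lean on these libraries where they do the work, as an engineer would, in place of code of your own. Each camera call takes 0.05 s, during which the arm holds its last target. There are 200 camera calls.

### The job

Make up the two drilling kits from the stock on the bench. The wheel-cutting tray gets the large hole saw and the chuck key; the tube-notching tray gets the small hole saw, the V-block and the engineer's square. Seat each one upright and fully home in the foam cutout of its shape, and leave the tape roll, the plywood disc and the G-clamp where they lie.

Things in the scene. Friction and masses are not known exactly. Their poses are not given: they have to be found in the camera images.
- large_saw_center (a point): Centre of the large hole saw, half-way up (33 mm above its underside). White cup 60 mm across and 34 mm high, standing teeth down; on its top in the middle a steel hex nut 24 mm across and 6 mm high, then an upright hex shank 11 to 12 mm across, 26 mm long. Total height 66 mm: the shank spans 7 to 33 mm above this point. 0.2 to 0.33 kg. z up.
- small_saw_center (a point): Centre of the small hole saw, half-way up (33 mm above its underside). As the large one (same heights, nut and shank) but its white cup is only 40 mm across. 0.13 to 0.2 kg.
- chuck_key_center (a point): Centre of the drill chuck key's shaft, half-way up (9 mm above its underside). T-shaped steel key lying flat: 112 mm long along its x axis, from the head at x = -58 mm to the toothed tip at x = +54 mm; 18 mm high. Between x = -36 and +38 mm it is a bare round shaft 14 mm across, its axis 9 mm up: take it here. The cross bar at x = -47 mm runs along y, 72 mm long, with 18 mm knobs on its ends. 0.12 to 0.19 kg.
- v_block_center (a point): Centre of the V-block, half-way up (16 mm above its underside). Dark steel block 50 mm (x) x 40 mm (y) x 32 mm high with a V groove, 26 mm wide and 13 mm deep, along x in its top. 0.29 to 0.45 kg. z up.
- square_beam (a point): Point on the beam of the engineer's square where it is best gripped, half-way up the beam (7 mm above its underside). Steel L lying flat: the dark beam is 70 mm along x (from x = -25 to +45 mm of this point) x 18 mm (y) x 14 mm high; the bright blade, 18 mm wide and 3 mm thick, is half-way up the beam and leaves its +x end (x = +27 to +45 mm) towards +y, reaching y = +66 mm. 0.14 to 0.21 kg. z up.
- wheel_tray: Wheel-cutting tray, fixed, its place and yaw vary: 150 (x) x 200 (y) mm, rim 20 high, dark foam top at z 18, cutout floors at z 6. Origin: centre of the underside, z up. Round cutout 72 across at x 0, y -45: large saw. T cutout: chuck key, tip towards +x, its centre at x 1, y 47, z 15 when home, with a finger notch 36 (x) x 76 (y) round that point. 6 mm free all round each part.
- tube_tray: Tube-notching tray, fixed, its place and yaw vary: 150 (x) x 200 (y) mm, rim 20 high, dark foam top at z 18, cutout floors at z 6. Origin: centre of the underside, z up. Round cutout 52 across at x 36, y -60: small saw. Rectangle 62 x 52 at x -35, y -60: V-block, groove along x. L cutout: square, axes as the tray's, its beam point at x -10, y 17, z 13 when home, with a finger notch 34 (x) x 80 (y) round it. 6 mm free.
- tape_roll: Roll of tape lying flat, 82 mm across, 24 mm high, 54 mm hole. Not part of a kit: leave it. Origin: centre of the underside.
- ply_disc: Loose plywood disc, 58 mm across, 12 mm high. Not part of a kit: leave it. Origin: centre of the underside.
- g_clamp: Small grey G-clamp lying on its side, about 55 x 105 mm, 20 mm high. Not part of a kit: leave it. Origin: on its underside, near the middle.
There are look-alikes about, which are no part of the job. Leave any green or pink look-alike of the part that bears square_beam alone.

How it is judged:
By the outcome, as a careful person would: the job done as asked, in the order asked, and still so for the second after the job is handed in, with the robot touching nothing.
It also fails if it takes over 115 s, if anything falls off the work surface, if the arm or the gripper's body presses on something with over 40 N, if the wrist force passes 120 N, or if a joint passes its speed limit or range.

## Working session

There is one attempt and no reset: what is moved stays moved. The work goes in short steps, Python scripts to look and compute and a tool call to move; the robot and the scene stay as the last step left them, time stands still between calls to the robot, and variables do not carry over. Pictures are saved under pics/ and viewed, about 12 in all and at most 16, crops included, and the job is handed in when it is done.

Besides the shell and the picture viewer there is one more tool, called by a JSON object that holds its "fn" and its "kwargs". drive_tool: Moves the arm, as the interface text tells. Its arguments: {"type":"object","properties":{"commands":{"type":"array"}},"required":["commands"]}

```bash
mkdir -p pics; ls; python3 - <<'E'
from station import sense, grab_frame
import cv2
print(sense())
for n in ("scene","side","wrist"):
    f=grab_frame(n); cv2.imwrite(f"pics/{n}0.png",f["pixels"])
    print({k:v for k,v in f.items() if k!="pixels"})
    import pickle; pickle.dump(f,open(f"{n}0.pkl","wb"))
E
```

```text
pics
{'time_s': 0.0, 'joint_positions': array([ 1.16697563e+00,  1.26351106e-01, -4.06116219e-02,  1.40537839e+00,
        1.17135284e-05,  1.57079987e+00]), 'joint_velocities': array([ 0.00065369, -0.00074677, -0.00063727, -0.00050082,  0.00262344,
        0.00029982]), 'joint_efforts': array([ 5.01039394e-04, -4.35918546e+01,  3.52921522e+01,  1.74121535e-02,
       -1.15094676e-04, -1.83874863e-05]), 'tool_pos': array([206.13604021, 482.41901233, 241.5419464 ]), 'ee_rot': array([ 4.20654067e-04,  8.34546890e-01,  5.50936378e-01, -6.47823553e-04]), 'wrist_force': array([ 0.31874417,  0.45163291, -0.07881004]), 'torque': array([-0.04552057, -0.05257925,  0.0048826 ]), 'opening': 0.9990093920401584}
{'fov_y': 50.44979232186828, 'cx': 279.211753890906, 'cy': 203.3033138552398, 'position': array([1163.94323456,  303.20061756,  874.92774074]), 'rotation': array([0.50358142, 0.20784996, 0.30477304, 0.78122822])}
{'fov_y': 57.09857191506196, 'cx': 278.17853886263975, 'cy': 206.01697674334497, 'position': array([  86.00602532, -757.67649605,  643.52972138]), 'rotation': array([ 0.8620492 ,  0.45491467, -0.10389329, -0.19781304])}
{'fov_y': 65.54142613497929, 'cx': 276.3251701768165, 'cy': 208.002987576537, 'T_tool_cam': array([[ 9.99998409e-01, -1.74900164e-03, -3.49841830e-04,
        -1.57105360e-01],
       [-1.77649845e-03, -9.59102236e-01, -2.83054314e-01,
        -7.35376039e+01],
       [ 1.59528380e-04,  2.83054486e-01, -9.59103817e-01,
        -1.32097184e+02],
       [ 0.00000000e+00,  0.00000000e+00,  0.00000000e+00,
         1.00000000e+00]])}
```

View pics/scene0.png

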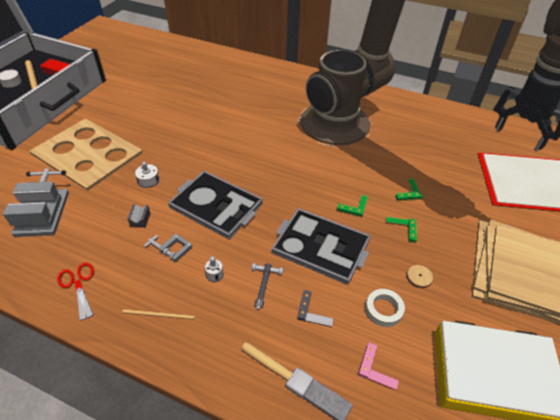

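View pics/side0.png

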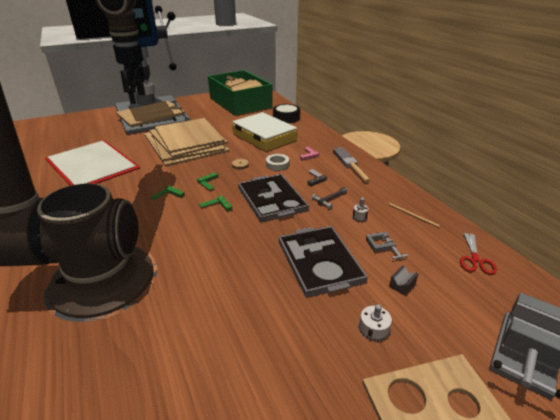

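```bash
cat > h.py <<'E'
import numpy as np, cv2, pickle
from scipy.spatial.transform import Rotation as R
def rot(q): q=np.asarray(q); return R.from_quat(np.r_[q[1:],q[0]])
def cam(f, s=None):
    "(K-focal, camera-to-world R, position)"
    fl=f["pixels"].shape[0]/2/np.tan(np.radians(f["fov_y"]/2))
    if "position" in f: return fl,rot(f["rotation"]).as_matrix(),np.array(f["position"])
    T=f["T_tool_cam"]; Rt=rot(s["ee_rot"]).as_matrix()
    return fl,Rt@T[:3,:3],Rt@T[:3,3]+s["tool_pos"]
def project(P,f,s=None):
    fl,Rc,p=cam(f,s); c=(np.atleast_2d(P)-p)@Rc
    return np.c_[f["cx"]+fl*c[:,0]/-c[:,2], f["cy"]-fl*c[:,1]/-c[:,2]]
def cast(uv,z,f,s=None):
    fl,Rc,p=cam(f,s); uv=np.atleast_2d(uv).astype(float)
    d=np.c_[(uv[:,0]-f["cx"])/fl,-(uv[:,1]-f["cy"])/fl,-np.ones(len(uv))]@Rc.T
    return p+d*((z-p[2])/d[:,2])[:,None]
def ortho(f,z,x0,x1,y0,y1,s=None,k=1.0):
    "top view at height z: row = (x1-x)*k, col = (y1-y)*k  (x up, y left)"
    W=np.array([[x0,y0,z],[x0,y1,z],[x1,y0,z],[x1,y1,z]],float)
    dst=np.c_[(y1-W[:,1])*k,(x1-W[:,0])*k].astype(np.float32)
    H=cv2.getPerspectiveTransform(project(W,f,s).astype(np.float32),dst)
    return cv2.warpPerspective(f["pixels"],H,(int((y1-y0)*k),int((x1-x0)*k)))
E
python3 - <<'E'
from h import *
f=pickle.load(open("scene0.pkl","rb")); g=pickle.load(open("side0.pkl","rb"))
print(project([[0,0,0]],f),project([[0,0,0]],g))
for n,px in dict(lsawtop=(147,164),vb=(139,214),ssawtop=(213,261),key=(265,285),sq=(306,304),wt=(215,203),tt=(321,244),tape=(385,307),disc=(420,276)).items():
    print(n,cast([px],dict(lsawtop=66,ssawtop=66).get(n,16),f)[0].round())
a=ortho(f,18,150,750,-420,380); cv2.imwrite("pics/o_scene.png",a)
E
```

```text
[[334.58327557 123.02819653]] [[102.80177365 278.25610804]]
lsawtop [ 479. -376.   66.]
vb [ 605. -323.   16.]
ssawtop [684. -55.  66.]
key [663.  62.  16.]
sq [670. 164.  16.]
wt [ 489. -166.   16.]
tt [500. 136.  16.]
tape [605. 324.  16.]
disc [492. 377.  16.]
```

View pics/o_scene.png

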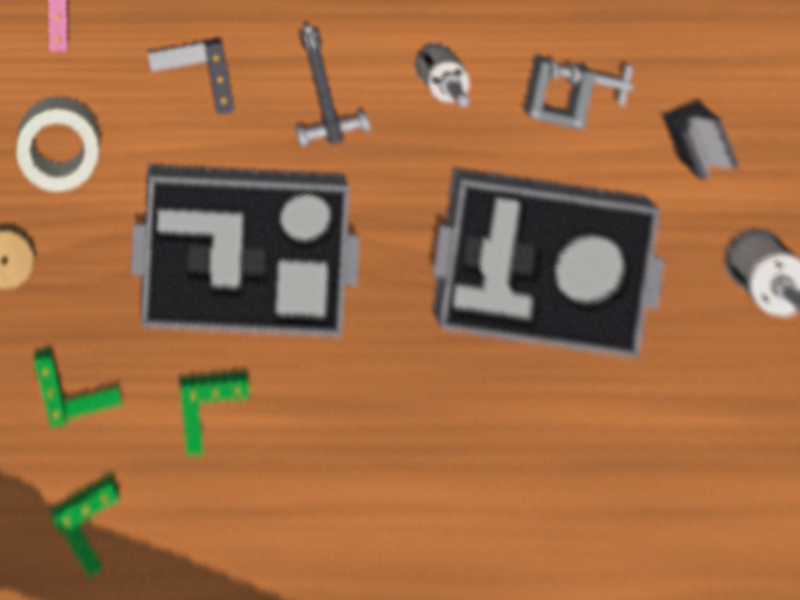

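```bash
cat >> h.py <<'E'
def yaw(s): m=rot(s["ee_rot"]).as_matrix(); return np.degrees(np.arctan2(m[1,0],m[0,0]))
def plan(wps,s=None,start=None):
    "wps: (x,y,z,psi); prints, per waypoint, the tool-axes shift (m) and az (deg) to cover"
    if start is None: start=(*s["tool_pos"],yaw(s))
    for w in wps:
        d=np.subtract(w[:3],start[:3]); a=np.radians(start[3]); 
        az=-((w[3]-start[3]+180)%360-180)
        sh=np.array([d@[np.cos(a),np.sin(a),0],d@[np.sin(a),-np.cos(a),0],-d[2]])/1000
        print(np.round(w,1),"shift",sh.round(4),"az",round(az,1),"calls",round(max(np.hypot(*sh[:2])/.208,abs(sh[2])/.208,abs(az)/35.8),2))
        start=w
E
python3 - <<'E'
from h import *
from station import sense
plan([(520,-80,262,90)],sense())
E
```

```text
[520 -80 262  90] shift [-0.394   0.5096 -0.0203] az -23.1 calls 3.1
```

{"fn": "drive_tool", "kwargs": {"commands": [[-0.01,0.014,-0.001,0,0,0,0.085],[-0.032,0.042,-0.002,0,0,0,0.085],[-0.058,0.076,-0.003,0,0,0,0.085],[-0.084,0.11,-0.004,0,0,0,0.085],[-0.11,0.144,-0.005,0,0,0,0.085]]}}

```text
time_s: 0.57
tool_pos: [294.0, 326.5, 246.9]
ee_rot: [0.0, 0.834, 0.552, -0.0]
wrist_force: [1.3, 0.2, 0.8]
opening: 0.995
```

{"fn": "drive_tool", "kwargs": {"commands": [[-0.026,0.033,-0.001,0,0,0,0.085],[-0.052,0.066,-0.002,0,0,0,0.085],[-0.078,0.099,-0.003,0,0,0,0.085],[-0.104,0.132,-0.004,0,0,0,0.085],[-0.13,0.165,-0.005,0,0,0,0.085]]}}

```text
time_s: 0.98
tool_pos: [393.9, 143.2, 252.2]
ee_rot: [0.0, 0.834, 0.551, 0.0]
wrist_force: [0.7, 0.5, -0.1]
opening: 0.996
```

{"fn": "drive_tool", "kwargs": {"commands": [[-0.026,0.033,-0.002,0,0,-5,0.085],[-0.052,0.067,-0.004,0,0,-10,0.085],[-0.078,0.101,-0.006,0,0,-15,0.085],[-0.104,0.135,-0.008,0,0,-20,0.085],[-0.13,0.17,-0.01,0,0,-23.1,0.085]]}}

```text
time_s: 1.4
tool_pos: [496.2, -38.1, 261.9]
ee_rot: [-0.0, 0.706, 0.708, 0.0]
wrist_force: [0.8, 1.2, 0.2]
opening: 0.995
```

{"fn": "drive_tool", "kwargs": {"commands": [[-0.019,0.015,0,0,0,0,0.085],[-0.024,0.021,0,0,0,0,0.085],[-0.024,0.021,0,0,0,0,0.085],[-0.024,0.021,0,0,0,0,0.085],[-0.024,0.021,0,0,0,0,0.085]]}}

```text
time_s: 1.82
tool_pos: [516.1, -58.8, 261.9]
ee_rot: [-0.0, 0.707, 0.707, -0.0]
wrist_force: [0.1, 0.3, -0.1]
opening: 0.997
```

```bash
python3 - <<'E'
from h import *
from station import sense, grab_frame
s=sense(); f=grab_frame("wrist"); pickle.dump((f,s),open("w1.pkl","wb"))
print(s["time_s"],s["tool_pos"],yaw(s))
cv2.imwrite("pics/w1.png",f["pixels"])
cv2.imwrite("pics/w1o.png",ortho(f,18,300,760,-420,280,s))
E
```

```text
1.8167 [516.05429201 -58.83857201 261.86698284] 90.03240118177504
```

View pics/w1o.png

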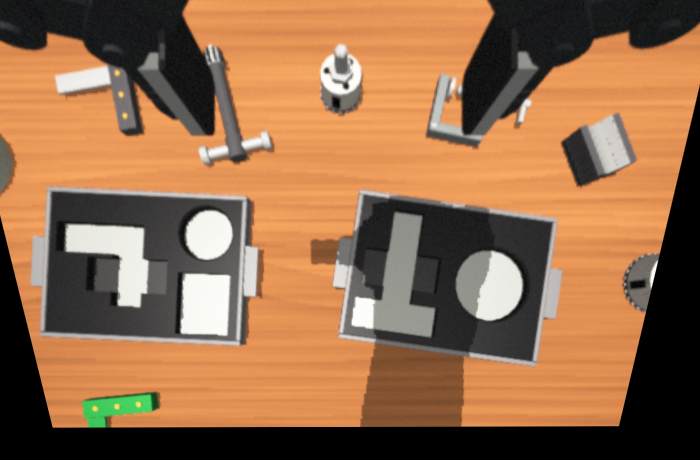

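{"fn": "drive_tool", "kwargs": {"commands": [[-0.015,-0.002,0.003,0,0,0,0.05],[-0.05,-0.006,0.01,0,0,0,0.05],[-0.09,-0.01,0.02,0,0,0,0.05],[-0.13,-0.015,0.028,0,0,0,0.05],[-0.17,-0.02,0.036,0,0,0,0.05]]}}

```text
time_s: 2.28
tool_pos: [496.2, -229.7, 226.2]
ee_rot: [0.0, 0.706, 0.708, 0.0]
wrist_force: [1.1, 0.0, 0.7]
opening: 0.587
```

{"fn": "drive_tool", "kwargs": {"commands": [[-0.04,-0.004,0.009,0,0,0,0.05],[-0.08,-0.009,0.018,0,0,0,0.05],[-0.12,-0.014,0.027,0,0,0,0.05],[-0.146,-0.018,0.036,0,0,0,0.05],[-0.156,-0.018,0.036,0,0,0,0.05]]}}

```text
time_s: 2.7
tool_pos: [477.2, -387.5, 188.0]
ee_rot: [-0.001, 0.708, 0.706, -0.0]
wrist_force: [-0.3, 0.7, -0.8]
opening: 0.587
```

{"fn": "drive_tool", "kwargs": {"commands": [[0,0,0,0,0,0,0.05],[0,0,0,0,0,0,0.05],[0,0,0,0,0,0,0.05],[0,0,0,0,0,0,0.05],[0,0,0,0,0,0,0.05]]}}

```text
time_s: 3.12
tool_pos: [479.2, -384.5, 190.8]
ee_rot: [0.001, 0.707, 0.708, 0.0]
wrist_force: [0.4, -0.2, -0.4]
opening: 0.59
```

```bash
python3 - <<'E'
from h import *
from station import sense, grab_frame
s=sense(); f=grab_frame("wrist"); pickle.dump((f,s),open("w2.pkl","wb"))
print(s["time_s"],s["tool_pos"],yaw(s))
cv2.imwrite("pics/w2.png",f["pixels"])
# trays from w1: dark foam
f1,s1=pickle.load(open("w1.pkl","rb")); k=2
a=ortho(f1,18,300,760,-420,280,s1,k)
hsv=cv2.cvtColor(a,cv2.COLOR_BGR2HSV)
m=((hsv[...,2]<70)&(hsv[...,2]>3)).astype(np.uint8)
m=cv2.morphologyEx(m,cv2.MORPH_OPEN,np.ones((7,7)))
n,L,st,c=cv2.connectedComponentsWithStats(m)
for i in range(1,n):
    if st[i,4]>8000:
        r=cv2.minAreaRect(np.argwhere(L==i)[:,::-1].astype(np.float32))
        print("xy",(760-r[0][1]/k).round(1),(280-r[0][0]/k).round(1),"size",np.round(np.array(r[1])/k,1),"ang",round(r[2],2))
E
```

```text
3.1167 [ 479.23930543 -384.51626654  190.80731297] 90.08433690467467Traceback (most recent call last):
  File "<stdin>", line 16, in <module>
AttributeError: 'float' object has no attribute 'round'
```

View pics/w2.png

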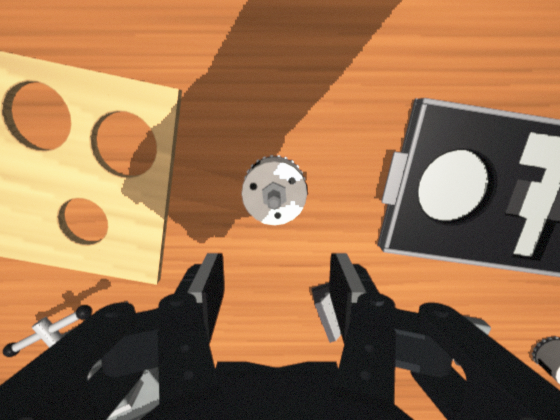

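```bash
cat > t.py <<'E'
from h import *
def foam(f,s,x0,x1,y0,y1,k=2):
    a=ortho(f,18,x0,x1,y0,y1,s,k); v=cv2.cvtColor(a,cv2.COLOR_BGR2HSV)[...,2]
    m=cv2.morphologyEx(((v<70)&(v>3)).astype(np.uint8),cv2.MORPH_OPEN,np.ones((7,7)))
    n,L,st,c=cv2.connectedComponentsWithStats(m)
    for i in range(1,n):
        if st[i,4]>15000:
            r=cv2.minAreaRect(np.argwhere(L==i)[:,::-1].astype(np.float32))
            print("foam xy",round(x1-r[0][1]/k,1),round(y1-r[0][0]/k,1),"size",np.round(np.array(r[1])/k,1),"ang",round(r[2],2))
E
python3 - <<'E'
from t import *
f1,s1=pickle.load(open("w1.pkl","rb")); foam(f1,s1,300,760,-420,280)
f,s=pickle.load(open("w2.pkl","rb"))
hsv=cv2.cvtColor(f["pixels"],cv2.COLOR_BGR2HSV)
m=((hsv[...,1]<50)&(hsv[...,2]>90)).astype(np.uint8); m[:,:230]=0;m[:,320:]=0;m[:150]=0;m[240:]=0
c=max(cv2.findContours(m,0,1)[0],key=cv2.contourArea); (u,v),r=cv2.minEnclosingCircle(c); print(u,v,r,cv2.boundingRect(c))
print("cup",cast([[u,v]],34,f,s),"edge",cast([[u-r,v]],34,f,s)); print("tip px for that centre",project(np.r_[cast([[u,v]],34,f,s)[0][:2],66],f,s))
cv2.imwrite("pics/w2c.png",cv2.resize(f["pixels"][140:250,220:330],None,fx=5,fy=5))
E
```

```text
foam xy 693.2 172.8 size [133.5 214.5] ang 90.0
foam xy 732.3 -283.6 size [112.8 269.9] ang 65.05
foam xy 494.6 148.0 size [167.2 139.3] ang 2.92
foam xy 482.4 -167.3 size [190.4 140.5] ang 8.35
274.0 189.6691131591797 34.79877853393555 (242, 155, 65, 70)
cup [[ 473.80353655 -386.17447798   34.        ]] edge [[ 473.9105543  -417.78375663   34.        ]]
tip px for that centre [[273.70851346 198.71023887]]
```

View pics/w2c.png

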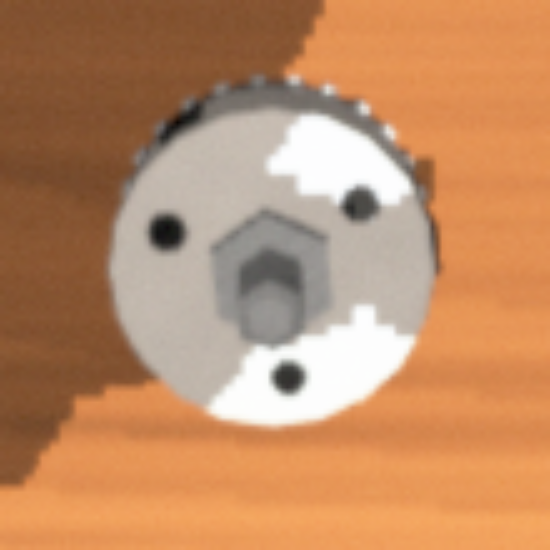

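```bash
python3 - <<'E'
from t import *
f,s=pickle.load(open("w2.pkl","rb"))
print(cast([[274.5,193.4]],34,f,s),cast([[274.,202.6]],66,f,s))
plan([(476.5,-385.5,120,90),(476.5,-385.5,55,90)],s)
E
```

```text
[[ 477.28993604 -385.7145467    34.        ]] [[ 477.08972717 -385.93311606   66.        ]]
[ 476.5 -385.5  120.    90. ] shift [-0.001  -0.0027  0.0708] az 0.1 calls 0.34
[ 476.5 -385.5   55.    90. ] shift [0.    0.    0.065] az 0 calls 0.31
```

{"fn": "drive_tool", "kwargs": {"commands": [[-0.001,-0.002,0.02,0,0,0,0.035],[-0.001,-0.002,0.05,0,0,0,0.035],[-0.001,-0.002,0.075,0,0,0,0.035],[-0.001,-0.002,0.1,0,0,0,0.035],[-0.001,-0.002,0.11,0,0,0,0.035]]}}

```text
time_s: 3.58
tool_pos: [475.4, -385.1, 76.6]
ee_rot: [-0.002, 0.707, 0.707, -0.0]
wrist_force: [-0.3, -0.1, -1.0]
opening: 0.409
```

{"fn": "drive_tool", "kwargs": {"commands": [[0,0,0.01,0,0,0,0.035],[0,0,0.018,0,0,0,0.035],[0,0,0.024,0,0,0,0.035],[0,0,0.024,0,0,0,0.03],[0,0,0.024,0,0,0,0.02]]}}

```text
time_s: 4.0
tool_pos: [476.9, -387.2, 56.6]
ee_rot: [0.0, 0.707, 0.707, 0.0]
wrist_force: [-0.3, -1.0, 0.2]
opening: 0.241
```

{"fn": "drive_tool", "kwargs": {"commands": [[0,0,0,0,0,0,0.015],[0,0,0,0,0,0,0.01],[0,0,0,0,0,0,0.0],[0,0,0,0,0,0,0.0],[0,0,0,0,0,0,0.0]]}}

```text
time_s: 4.42
tool_pos: [477.2, -387.2, 57.0]
ee_rot: [0.001, 0.707, 0.707, 0.0]
wrist_force: [0.6, 2.0, 5.9]
opening: 0.132
```

{"fn": "drive_tool", "kwargs": {"commands": [[0,0,0,0,0,0,0.0],[0,0,0,0,0,0,0.0],[0,0,-0.005,0,0,0,0.0],[0,0,-0.015,0,0,0,0.0],[0,0,-0.03,0,0,0,0.0]]}}

```text
time_s: 4.83
tool_pos: [475.4, -386.2, 84.8]
ee_rot: [-0.002, 0.707, 0.707, -0.0]
wrist_force: [-0.3, 0.3, -3.3]
opening: 0.131
```

{"fn": "drive_tool", "kwargs": {"commands": [[0.005,0,-0.02,0,0,0,0],[0.02,-0.005,-0.045,0,0,0,0],[0.045,-0.014,-0.07,0,0,0,0],[0.075,-0.022,-0.085,0,0,0,0],[0.105,-0.03,-0.1,0,0,0,0]]}}

```text
time_s: 5.25
tool_pos: [446.1, -281.4, 187.4]
ee_rot: [0.0, 0.708, 0.706, -0.0]
wrist_force: [0.4, -0.0, -2.5]
opening: 0.133
```

{"fn": "drive_tool", "kwargs": {"commands": [[0.03,-0.009,-0.005,0,0,0,0],[0.055,-0.017,-0.01,0,0,0,0],[0.075,-0.023,-0.015,0,0,0,0],[0.081,-0.025,-0.015,0,0,0,0],[0.081,-0.025,-0.015,0,0,0,0]]}}

```text
time_s: 5.67
tool_pos: [421.3, -199.9, 201.8]
ee_rot: [0.001, 0.707, 0.708, 0.0]
wrist_force: [0.9, 0.3, -3.0]
opening: 0.131
```

{"fn": "drive_tool", "kwargs": {"commands": [[0,0,0,0,0,0,0],[0,0,0,0,0,0,0],[0,0,0,0,0,0,0],[0,0,0,0,0,0,0],[0,0,0,0,0,0,0]]}}

```text
time_s: 6.08
tool_pos: [421.7, -201.5, 200.5]
ee_rot: [-0.0, 0.708, 0.707, -0.0]
wrist_force: [0.0, -0.2, -3.3]
opening: 0.128
```

```bash
python3 - <<'E'
from t import *
from station import sense, grab_frame
s=sense(); f=grab_frame("wrist"); pickle.dump((f,s),open("w3.pkl","wb"))
print(s["time_s"],s["tool_pos"],yaw(s),s["opening"],rot(s["ee_rot"]).as_matrix()[:,2])
cv2.imwrite("pics/w3.png",f["pixels"])
foam(f,s,380,600,-320,-20,2)
E
```

```text
6.0833 [ 421.74067085 -201.45941413  200.45794139] 89.90992949484495 0.12846406190390594 [-8.04661767e-04  2.98190128e-04 -9.99999632e-01]
foam xy 538.2 -117.3 size [176.1 158. ] ang 72.62
foam xy 543.5 -266.2 size [106.5 113. ] ang 0.0
```

View pics/w3.png

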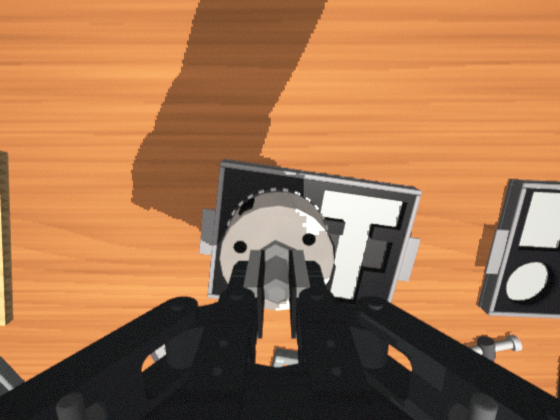

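{"fn": "drive_tool", "kwargs": {"commands": [[-0.002,0.01,0.01,0,0,0,0],[-0.005,0.025,0.03,0,0,0,0],[-0.008,0.042,0.055,0,0,0,0],[-0.01,0.053,0.075,0,0,0,0],[-0.01,0.053,0.085,0,0,0,0]]}}

```text
time_s: 6.55
tool_pos: [475.9, -210.9, 112.2]
ee_rot: [-0.001, 0.707, 0.707, -0.0]
wrist_force: [-0.4, 0.8, -2.5]
opening: 0.127
```

{"fn": "drive_tool", "kwargs": {"commands": [[0,0,0,0,0,0,0],[0,0,0,0,0,0,0],[0,0,0,0,0,0,0],[0,0,0,0,0,0,0],[0,0,0,0,0,0,0]]}}

```text
time_s: 6.97
tool_pos: [475.1, -211.2, 117.3]
ee_rot: [0.001, 0.707, 0.707, 0.0]
wrist_force: [0.2, -0.3, -2.6]
opening: 0.132
```

```bash
python3 - <<'E'
from t import *
from station import sense, grab_frame
s=sense();print(s["time_s"],s["tool_pos"],yaw(s),s["wrist_force"])
a=grab_frame("scene")["pixels"][150:250,160:280]; b=grab_frame("side")["pixels"][190:310,250:390]
cv2.imwrite("pics/p1.png",np.hstack([cv2.resize(a,(400,333)),cv2.resize(b,(389,333))]))
E
```

```text
6.9667 [ 475.07720024 -211.19470178  117.26352008] 89.95055735720126 [ 0.15424059 -0.2761034  -2.59464969]
```

View pics/p1.png

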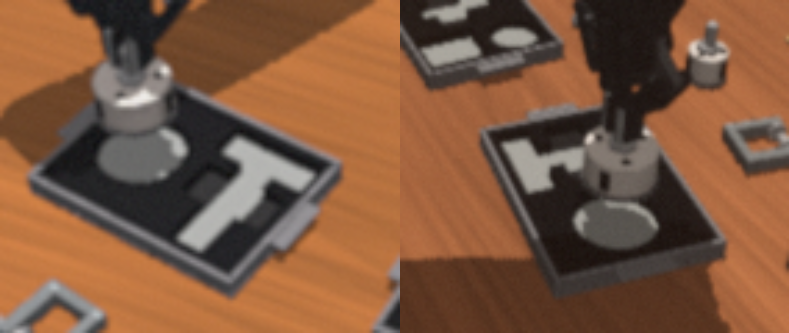

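{"fn": "drive_tool", "kwargs": {"commands": [[-0.0005,0.0005,0.01,0,0,0,0],[-0.0005,0.0005,0.02,0,0,0,0],[-0.0005,0.0005,0.03,0,0,0,0],[-0.0005,0.0005,0.04,0,0,0,0],[-0.0005,0.0005,0.045,0,0,0,0]]}}

```text
time_s: 7.48
tool_pos: [474.1, -210.9, 68.5]
ee_rot: [-0.001, 0.707, 0.707, -0.001]
wrist_force: [-0.4, 0.3, -2.9]
opening: 0.128
```

{"fn": "drive_tool", "kwargs": {"commands": [[0,0,0.002,0,0,0,0],[0,0,0.004,0,0,0,0],[0,0,0.006,0,0,0,0],[0,0,0.007,0,0,0,0],[0,0,0.008,0,0,0,0]]}}

```text
time_s: 7.9
tool_pos: [475.5, -211.5, 63.1]
ee_rot: [0.0, 0.707, 0.707, 0.0]
wrist_force: [-0.4, 0.4, -2.7]
opening: 0.137
```

{"fn": "drive_tool", "kwargs": {"commands": [[0,0,0.001,0,0,0,0],[0,0,0.0015,0,0,0,0],[0,0,0.002,0,0,0,0],[0,0,0.002,0,0,0,0],[0,0,0.002,0,0,0,0]]}}

```text
time_s: 8.32
tool_pos: [475.5, -211.5, 63.0]
ee_rot: [0.001, 0.707, 0.707, 0.0]
wrist_force: [-4.7, 2.6, 11.4]
opening: 0.132
```

{"fn": "drive_tool", "kwargs": {"commands": [[0,0,0,0,0,0,0.012],[0,0,0,0,0,0,0.016],[0,0,0,0,0,0,0.022],[0,0,0,0,0,0,0.03],[0,0,0,0,0,0,0.035]]}}

```text
time_s: 8.73
tool_pos: [475.4, -211.5, 61.0]
ee_rot: [0.0, 0.707, 0.707, 0.0]
wrist_force: [-0.8, -0.5, 0.5]
opening: 0.412
```

{"fn": "drive_tool", "kwargs": {"commands": [[0,0,-0.015,0,0,0,0.05],[0,0,-0.04,0,0,0,0.05],[0.002,0.001,-0.075,0,0,0,0.06],[0.012,0.007,-0.11,0,0,0,0.06],[0.035,0.02,-0.14,0,0,0,0.06]]}}

```text
time_s: 9.15
tool_pos: [494.7, -177.6, 203.0]
ee_rot: [0.001, 0.709, 0.706, -0.0]
wrist_force: [1.1, -1.3, 0.7]
opening: 0.7
```

{"fn": "drive_tool", "kwargs": {"commands": [[0.034,0.019,-0.003,0,0,0,0.06],[0.068,0.038,-0.006,0,0,0,0.06],[0.102,0.057,-0.01,0,0,0,0.06],[0.136,0.076,-0.014,0,0,0,0.06],[0.17,0.095,-0.014,0,0,0,0.06]]}}

```text
time_s: 9.57
tool_pos: [591.4, -4.7, 215.8]
ee_rot: [0.001, 0.707, 0.707, 0.001]
wrist_force: [0.1, -0.6, -0.3]
opening: 0.704
```

{"fn": "drive_tool", "kwargs": {"commands": [[0.03,0.017,0,0,0,0,0.06],[0.05,0.028,0,0,0,0,0.06],[0.062,0.035,0,0,0,0,0.06],[0.062,0.035,0,0,0,0,0.06],[0.062,0.035,0,0,0,0,0.06]]}}

```text
time_s: 9.98
tool_pos: [625.2, 55.5, 214.4]
ee_rot: [-0.0, 0.707, 0.707, -0.001]
wrist_force: [0.5, -0.2, 0.6]
opening: 0.702
```

{"fn": "drive_tool", "kwargs": {"commands": [[0,0,0,0,0,0,0.06],[0,0,0,0,0,0,0.06],[0,0,0,0,0,0,0.06],[0,0,0,0,0,0,0.06],[0,0,0,0,0,0,0.06]]}}

```text
time_s: 10.4
tool_pos: [625.2, 54.7, 215.2]
ee_rot: [0.0, 0.708, 0.707, 0.0]
wrist_force: [0.4, 0.1, 0.3]
opening: 0.703
```

```bash
python3 - <<'E'
from t import *
from station import sense, grab_frame
s=sense(); f=grab_frame("wrist"); pickle.dump((f,s),open("w4.pkl","wb"))
print(s["time_s"],s["tool_pos"],yaw(s))
cv2.imwrite("pics/w4.png",f["pixels"])
E
```

```text
10.4 [625.1939379   54.74557807 215.23228743] 89.90454223603909
```

View pics/w4.png

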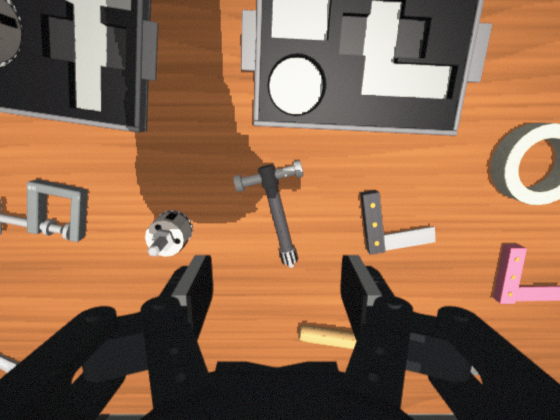

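```bash
python3 - <<'E'
from t import *
f,s=pickle.load(open("w4.pkl","rb")); hsv=cv2.cvtColor(f["pixels"],cv2.COLOR_BGR2HSV)
m=((hsv[...,1]<90)).astype(np.uint8)
def comp(x0,x1,y0,y1):
    q=np.zeros_like(m); q[y0:y1,x0:x1]=m[y0:y1,x0:x1]
    n,L,st,c=cv2.connectedComponentsWithStats(q); i=1+np.argmax(st[1:,4]); print("comp",st[i],c[i].round(1)); return L==i
k=comp(225,310,150,275); rows=np.arange(200,245)
mid=np.array([[np.mean(np.flatnonzero(k[r])),r] for r in rows]); wd=[np.ptp(np.flatnonzero(k[r])) for r in rows]
P=cast(mid,9,f,s); vx,vy,x0,y0=cv2.fitLine(P[:,:2].astype(np.float32),cv2.DIST_HUBER,0,.01,.01).ravel()
if vx<0: vx,vy=-vx,-vy
ang=np.degrees(np.arctan2(vy,vx)); print("key yaw",ang,"width px",np.mean(wd))
kp=np.argwhere(k)[:,::-1]; W=cast(kp,9,f,s)[:,:2]; t=(W-[x0,y0])@[vx,vy]; n=(W-[x0,y0])@[-vy,vx]
print("extent",t.min(),t.max(),"length",np.ptp(t),"knob span",n.min(),n.max())
c=np.array([x0,y0])+np.array([vx,vy])*(t.max()-54); print("key centre",c, "from head",np.array([x0,y0])+np.array([vx,vy])*(t.min()+58))
# square
q=comp(355,445,180,262); w=cast(np.argwhere(q)[:,::-1],14,f,s)
yel=((hsv[...,0]>18)&(hsv[...,0]<35)&(hsv[...,1]>90)&(hsv[...,2]>120)).astype(np.uint8); 
z=np.zeros_like(yel); z[185:262,355:390]=yel[185:262,355:390]
n_,L,st,cc=cv2.connectedComponentsWithStats(z); 
for i in range(1,n_): print("dot",st[i,4],cc[i].round(1),cast(cc[i],14,f,s).round(1))
v=hsv[...,2]; d=(q&(v<95)); r=cv2.minAreaRect(np.argwhere(d)[:,::-1].astype(np.float32)); print("beam px",r); print(cast(cv2.boxPoints(r),14,f,s).round(1))
b=(q&(v>150)); r=cv2.minAreaRect(np.argwhere(b)[:,::-1].astype(np.float32)); print("blade",cast(cv2.boxPoints(r),8.5,f,s).round(1))
cv2.imwrite("pics/w4c.png",np.hstack([cv2.resize(f["pixels"][140:280,130:320],None,fx=2.5,fy=2.5)[:350],cv2.resize(f["pixels"][175:275,350:445],(332,350))]))
E
```

```text
comp [ 233  160   70  108 1969] [274.6 201.8]
key yaw 14.001833 width px 10.955555555555556
extent -63.98954759068788 55.64277511437558 length 119.63232270506346 knob span -37.149857412523374 36.50224507749121
key centre [669.40036143  59.51967807] from head [661.99481046  57.67301526]
comp [ 361  191   75   63 1911] [388.7 228.7]
dot 22 [372.1 204.9] [[646.7 157.   14. ]]
dot 22 [374.1 224.1] [[668.3 161.   14. ]]
dot 19 [376.2 243. ] [[690.3 165.2  14. ]]
beam px ((365.2619934082031, 220.53492736816406), (15.727481842041016, 61.390045166015625), 7.594643592834473)
[[698.6 140.7  14. ]
 [629.5 144.5  14. ]
 [631.7 161.1  14. ]
 [701.1 158.1  14. ]]
blade [[678.2 141.4   8.5]
 [634.4 163.8   8.5]
 [678.3 236.9   8.5]
 [725.4 216.3   8.5]]
```

View pics/w4c.png

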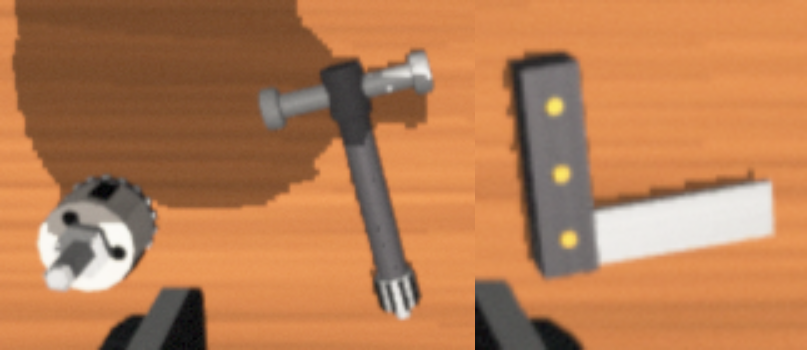

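```bash
python3 - <<'E'
from t import *
f,s=pickle.load(open("w4.pkl","rb"))
print("bar mid",cast([[268.4,176]],9,f,s).round(1),"tip",cast([[290.8,267]],9,f,s).round(1),"head",cast([[266,164.8]],18,f,s).round(1))
c=np.array([549,66])
sx=95/332;sy=100/350; q=lambda x,y:[350+(x-475)*sx,175+y*sy]
print("beam ends",cast([q(547,64),q(572,274)],14,f,s).round(1))
a=np.radians(14); 
print("centre from bar",cast([[268.4,176]],9,f,s)[0,:2]+47*np.array([np.cos(a),np.sin(a)]))
# small saw: cup top centre, tip
p=lambda x,y:[130+x/2.5,140+y/2.5]
print("ssaw cup",cast([p(86,243)],34,f,s).round(1),"tip",cast([p(62,277)],66,f,s).round(1))
E
```

```text
bar mid [[616.6  47.    9. ]] tip [[721.9  71.9   9. ]] head [[603.3  44.8  18. ]]
beam ends [[634.  154.4  14. ]
 [702.6 168.   14. ]]
centre from bar [662.17683601  58.34446669]
ssaw cup [[675.6 -59.8  34. ]] tip [[676.6 -58.4  66. ]]
```

{"fn": "drive_tool", "kwargs": {"commands": [[0.001,0.008,0.02,0,0,-4,0.04],[0.002,0.02,0.05,0,0,-9,0.04],[0.003,0.032,0.085,0,0,-14,0.04],[0.004,0.038,0.12,0,0,-14,0.04],[0.004,0.038,0.15,0,0,-14,0.04]]}}

```text
time_s: 10.87
tool_pos: [663.9, 59.4, 62.5]
ee_rot: [-0.0, 0.616, 0.788, -0.0]
wrist_force: [-0.4, 1.1, -0.8]
opening: 0.466
```

{"fn": "drive_tool", "kwargs": {"commands": [[0,0,0.012,0,0,0,0.04],[0,0,0.022,0,0,0,0.04],[0,0,0.032,0,0,0,0.04],[0,0,0.04,0,0,0,0.04],[0,0,0.044,0,0,0,0.04]]}}

```text
time_s: 11.28
tool_pos: [663.8, 59.5, 21.3]
ee_rot: [0.0, 0.616, 0.788, 0.0]
wrist_force: [-0.2, 0.0, -0.7]
opening: 0.467
```

```bash
python3 - <<'E'
from t import *
from station import sense, grab_frame
s=sense(); print(s["time_s"],s["tool_pos"],yaw(s),s["wrist_force"]); plan([(663,58.6,14,104)],s)
E
```

```text
11.2833 [663.78432322  59.49775712  21.31110507] 103.96168841944137 [-0.23460836  0.00722213 -0.6862164 ]
[663.   58.6  14.  104. ] shift [-0.0007 -0.001   0.0073] az -0.0 calls 0.04
```

{"fn": "drive_tool", "kwargs": {"commands": [[0,-0.001,0.003,0,0,0,0.03],[0,-0.001,0.006,0,0,0,0.025],[0,-0.001,0.007,0,0,0,0.02],[0,-0.001,0.007,0,0,0,0.015],[0,-0.001,0.007,0,0,0,0.01]]}}

```text
time_s: 11.7
tool_pos: [662.7, 59.1, 14.6]
ee_rot: [0.0, 0.616, 0.788, 0.0]
wrist_force: [0.2, -0.6, 0.5]
opening: 0.132
```

{"fn": "drive_tool", "kwargs": {"commands": [[0,0,0,0,0,0,0.0],[0,0,0,0,0,0,0.0],[0,0,0,0,0,0,0.0],[0,0,0,0,0,0,0.0],[0,0,0,0,0,0,0.0]]}}

```text
time_s: 12.12
tool_pos: [662.7, 59.2, 14.5]
ee_rot: [0.0, 0.616, 0.788, 0.0]
wrist_force: [-0.2, -2.2, 4.5]
opening: 0.134
```

{"fn": "drive_tool", "kwargs": {"commands": [[0,0,-0.005,0,0,0,0.0],[0,0,-0.015,0,0,0,0.0],[0,0,-0.035,0,0,0,0.0],[0,0,-0.06,0,0,0,0.0],[0,0,-0.085,0,0,0,0.0]]}}

```text
time_s: 12.53
tool_pos: [661.6, 59.4, 99.4]
ee_rot: [-0.001, 0.616, 0.788, -0.001]
wrist_force: [0.0, 1.0, -2.0]
opening: 0.139
```

```bash
python3 - <<'E'
from t import *
from station import sense
plan([(625,20,130,90),(490,-121,130,81.9)],sense())
f,s=pickle.load(open("w1.pkl","rb"));k=2
a=ortho(f,6,300,760,-420,280,s,k); hsv=cv2.cvtColor(a,cv2.COLOR_BGR2HSV)
m=((hsv[...,1]<40)&(hsv[...,2]>80)).astype(np.uint8)
m=cv2.morphologyEx(m,cv2.MORPH_OPEN,np.ones((5,5)))
n,L,st,c=cv2.connectedComponentsWithStats(m)
for i in range(1,n):
    if st[i,4]>3000:
        r=cv2.minAreaRect(np.argwhere(L==i)[:,::-1].astype(np.float32)); print("ctr",round(760-r[0][1]/k,1),round(280-r[0][0]/k,1),np.round(np.array(r[1])/k,1),round(r[2],1), st[i,4]/4)
E
```

```text
[625  20 130  90] shift [-0.0294 -0.045  -0.0306] az 14.0 calls 0.39
[ 490.  -121.   130.    81.9] shift [-0.141 -0.135  0.   ] az 8.1 calls 0.94
ctr 689.2 -60.8 [69.5 41.5] 90.0 2004.0
ctr 666.0 60.3 [117.7  73.7] 76.3 2103.5
ctr 669.9 117.3 [99.2 26.4] 60.9 1326.75
ctr 678.1 -199.5 [ 73.4 126. ] 38.5 2415.25
ctr 665.4 191.9 [67.9 72.4] 78.9 1938.5
ctr 620.2 -336.7 [54.6 41.9] 69.0 2159.0
ctr 495.9 141.9 [232.4 153.7] 2.8 11975.25
ctr 483.6 -170.4 [232.3 153.7] 8.4 10757.0
ctr 495.8 171.8 [107.6  84.8] 2.6 5403.75
ctr 476.2 -213.8 [71.4 70. ] 45.0 3996.0
ctr 481.4 -368.3 [29.3 59.1] 13.4 1105.5
```

{"fn": "drive_tool", "kwargs": {"commands": [[-0.006,-0.009,-0.006,0,0,3,0],[-0.012,-0.018,-0.012,0,0,6,0],[-0.018,-0.027,-0.018,0,0,9,0],[-0.024,-0.036,-0.024,0,0,12,0],[-0.03,-0.045,-0.03,0,0,14,0]]}}

```text
time_s: 12.95
tool_pos: [625.4, 19.1, 129.5]
ee_rot: [-0.0, 0.708, 0.706, -0.0]
wrist_force: [-0.6, 0.1, -1.4]
opening: 0.136
```

{"fn": "drive_tool", "kwargs": {"commands": [[-0.02,-0.019,0,0,0,2,0],[-0.05,-0.048,0,0,0,4,0],[-0.08,-0.077,0,0,0,6,0],[-0.11,-0.106,0,0,0,8.4,0],[-0.135,-0.13,0,0,0,8.4,0]]}}

```text
time_s: 13.37
tool_pos: [493.5, -116.9, 129.1]
ee_rot: [-0.0, 0.758, 0.652, -0.0]
wrist_force: [0.5, -0.8, -1.6]
opening: 0.134
```

{"fn": "drive_tool", "kwargs": {"commands": [[0,0,0,0,0,0,0],[0,0,0,0,0,0,0],[0,0,0,0,0,0,0],[0,0,0,0,0,0,0],[0,0,0,0,0,0,0]]}}

```text
time_s: 13.78
tool_pos: [496.7, -114.9, 128.9]
ee_rot: [-0.0, 0.757, 0.654, 0.0]
wrist_force: [0.4, 0.5, -1.7]
opening: 0.134
```

```bash
python3 - <<'E'
from t import *
from station import sense, grab_frame
s=sense(); f=grab_frame("wrist"); pickle.dump((f,s),open("w5.pkl","wb"))
print(s["time_s"],s["tool_pos"],yaw(s)); plan([(490.1,-120.5,60,81.6)],s)
cv2.imwrite("pics/w5.png",f["pixels"])
E
```

```text
13.7833 [ 496.65459189 -114.9377421   128.88568441] 81.64906318304088
[ 490.1 -120.5   60.    81.6] shift [-0.0065 -0.0057  0.0689] az 0.0 calls 0.33
```

View pics/w5.png

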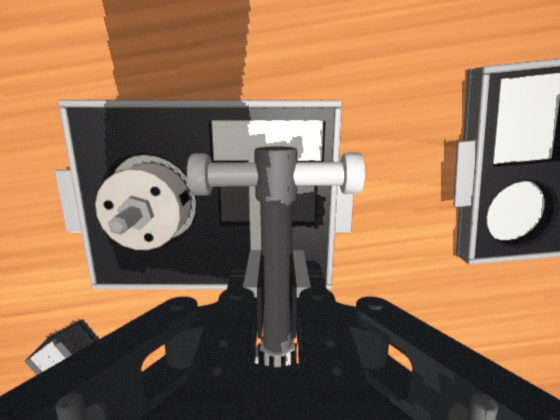

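```bash
python3 - <<'E'
from t import *
f,s=pickle.load(open("w5.pkl","rb"))
P=cast([[276,174.5]],s["tool_pos"][2]-5.5,f,s)[0]; print("bar mid rel tool (along key x, y)",rot(s["ee_rot"]).inv().apply(P-s["tool_pos"]).round(1))
C=cast([[62,102],[341,102],[331,288],[94,289]],20,f,s); print(C.round(1),C.mean(0).round(1),np.linalg.norm(C[1]-C[0]),np.linalg.norm(C[2]-C[1]), np.degrees(np.arctan2(*(C[1]-C[0])[:2])),np.degrees(np.arctan2(*(C[2]-C[3])[:2])))
E
```

```text
bar mid rel tool (along key x, y) [  0.1 -47.8   5.5]
[[ 395.8 -252.1   20. ]
 [ 424.   -58.1   20. ]
 [ 569.4  -79.2   20. ]
 [ 542.  -274.3   20. ]] [ 482.8 -165.9   20. ] 196.06501306993684 146.93571179805392 8.249003979731706 7.981290046527249
```

{"fn": "drive_tool", "kwargs": {"commands": [[-0.003,-0.002,0.01,0,0,0,0],[-0.006,-0.005,0.025,0,0,0,0],[-0.006,-0.005,0.045,0,0,0,0],[-0.006,-0.005,0.065,0,0,0,0],[-0.006,-0.005,0.075,0,0,0,0]]}}

```text
time_s: 14.25
tool_pos: [488.6, -120.3, 50.9]
ee_rot: [-0.001, 0.757, 0.653, -0.001]
wrist_force: [-0.6, 0.3, -1.6]
opening: 0.133
```

{"fn": "drive_tool", "kwargs": {"commands": [[0,0,0.004,0,0,0,0],[0,0,0.01,0,0,0,0],[0,0,0.016,0,0,0,0],[0,0,0.022,0,0,0,0],[0,0,0.026,0,0,0,0]]}}

```text
time_s: 14.67
tool_pos: [490.3, -120.9, 27.7]
ee_rot: [0.0, 0.757, 0.653, 0.0]
wrist_force: [0.6, 0.3, -1.7]
opening: 0.132
```

{"fn": "drive_tool", "kwargs": {"commands": [[0,0,0.002,0,0,0,0],[0,0,0.004,0,0,0,0],[0,0,0.006,0,0,0,0],[0,0,0.007,0,0,0,0],[0,0,0.008,0,0,0,0]]}}

```text
time_s: 15.08
tool_pos: [490.2, -120.9, 20.4]
ee_rot: [0.0, 0.757, 0.653, 0.0]
wrist_force: [-4.9, 1.2, 11.2]
opening: 0.133
```

{"fn": "drive_tool", "kwargs": {"commands": [[0,0,-0.0015,0,0,0,0.014],[0,0,-0.0015,0,0,0,0.022],[0,0,-0.0015,0,0,0,0.035],[0,0,-0.0015,0,0,0,0.035],[0,0,-0.0015,0,0,0,0.035]]}}

```text
time_s: 15.5
tool_pos: [490.2, -120.9, 21.5]
ee_rot: [0.0, 0.757, 0.653, 0.0]
wrist_force: [-0.2, 0.2, -0.3]
opening: 0.409
```

{"fn": "drive_tool", "kwargs": {"commands": [[0,0,-0.008,0,0,0,0.035],[0,0,-0.03,0,0,0,0.035],[0,0,-0.06,0,0,0,0.035],[0,0,-0.09,0,0,0,0.035],[0.005,0.01,-0.11,0,0,0,0.035]]}}

```text
time_s: 15.92
tool_pos: [500.1, -117.8, 134.8]
ee_rot: [0.001, 0.757, 0.653, 0.0]
wrist_force: [1.3, -0.5, -0.2]
opening: 0.41
```

{"fn": "drive_tool", "kwargs": {"commands": [[0.015,0.03,0,0,0,-2,0.035],[0.033,0.065,0,0,0,-4,0.035],[0.051,0.1,0,0,0,-6,0.035],[0.069,0.135,0,0,0,-8.4,0.035],[0.083,0.165,0,0,0,-8.4,0.035]]}}

```text
time_s: 16.33
tool_pos: [678.2, -58.3, 131.9]
ee_rot: [0.0, 0.707, 0.708, 0.0]
wrist_force: [0.5, -0.4, 0.2]
opening: 0.41
```

{"fn": "drive_tool", "kwargs": {"commands": [[0,0,0,0,0,0,0.035],[0,0,0,0,0,0,0.035],[0,0,0,0,0,0,0.035],[0,0,0,0,0,0,0.035],[0,0,0,0,0,0,0.035]]}}

```text
time_s: 16.75
tool_pos: [675.1, -60.0, 132.3]
ee_rot: [0.0, 0.708, 0.707, 0.0]
wrist_force: [-0.2, -0.7, -0.3]
opening: 0.406
```

```bash
python3 - <<'E'
from t import *
from station import sense, grab_frame
s=sense(); print(s["time_s"],s["tool_pos"],yaw(s),s["opening"]); plan([(676,-59,57.5,90)],s)
f=grab_frame("wrist"); pickle.dump((f,s),open("w6.pkl","wb"))
a=grab_frame("scene")["pixels"][160:250,150:270]
cv2.imwrite("pics/p6.png",np.hstack([cv2.resize(f["pixels"],(533,400)),cv2.resize(a,(267,200)).repeat(1,0) if 0 else cv2.copyMakeBorder(cv2.resize(a,(266,200)),0,200,0,0,0)]))
E
```

```text
16.75 [675.10849002 -60.02486843 132.26679512] 89.91557422608793 0.40566233293492565
[676.  -59.   57.5  90. ] shift [0.001  0.0009 0.0748] az -0.1 calls 0.36
```

View pics/p6.png

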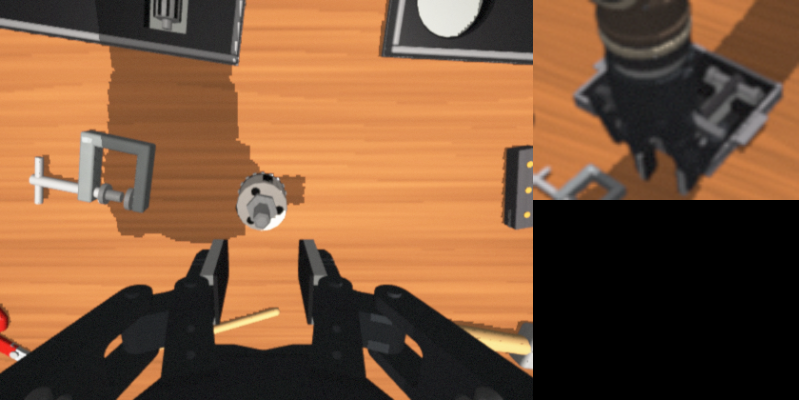

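```bash
python3 - <<'E'
from t import *
f,s=pickle.load(open("w6.pkl","rb"));print(cast([[274.2,226.8]],66,f,s),cast([[275,217]],34,f,s))
E
```

```text
[[672.83051979 -60.84558141  66.        ]] [[676.61068892 -60.4613263   34.        ]]
```

{"fn": "drive_tool", "kwargs": {"commands": [[0,0,0.015,0,0,0,0.035],[0,0,0.035,0,0,0,0.035],[0,0,0.055,0,0,0,0.035],[0,0,0.068,0,0,0,0.035],[0,0,0.075,0,0,0,0.035]]}}

```text
time_s: 17.27
tool_pos: [674.5, -59.7, 54.7]
ee_rot: [-0.001, 0.708, 0.707, -0.001]
wrist_force: [-0.8, -0.1, 0.9]
opening: 0.41
```

{"fn": "drive_tool", "kwargs": {"commands": [[0,0,0,0,0,0,0.025],[0,0,0,0,0,0,0.018],[0,0,0,0,0,0,0.013],[0,0,0,0,0,0,0.005],[0,0,0,0,0,0,0.0]]}}

```text
time_s: 17.68
tool_pos: [676.9, -59.7, 57.9]
ee_rot: [0.001, 0.707, 0.707, 0.001]
wrist_force: [0.7, -0.3, 2.1]
opening: 0.117
```

{"fn": "drive_tool", "kwargs": {"commands": [[0,0,0,0,0,0,0.0],[0,0,0,0,0,0,0.0],[0,0,0,0,0,0,0.0],[0,0,0,0,0,0,0.0],[0,0,0,0,0,0,0.0]]}}

```text
time_s: 18.1
tool_pos: [677.1, -59.7, 57.8]
ee_rot: [0.001, 0.707, 0.707, 0.001]
wrist_force: [0.2, -0.8, 6.1]
opening: 0.117
```

{"fn": "drive_tool", "kwargs": {"commands": [[0,0,-0.005,0,0,0,0.0],[0,0,-0.015,0,0,0,0.0],[0,0,-0.035,0,0,0,0.0],[0,0,-0.06,0,0,0,0.0],[0,0,-0.085,0,0,0,0.0]]}}

```text
time_s: 18.52
tool_pos: [675.1, -59.2, 141.8]
ee_rot: [-0.001, 0.707, 0.707, -0.001]
wrist_force: [-0.1, -0.5, -1.4]
opening: 0.122
```

```bash
python3 - <<'E'
from t import *
from station import sense
s=sense(); print(s["tool_pos"]); a=np.radians(-2.8); r=np.array([[np.cos(a),-np.sin(a)],[np.sin(a),np.cos(a)]])
for n,p in dict(saw=(36,-60),v=(-35,-60),sq=(-10,17)).items(): print(n,(r@p+[494,134.5]).round(1))
# tube tray corners in w4 (z20): lower-left and lower-right rim corners, upper sides
f4,s4=pickle.load(open("w4.pkl","rb")); C=cast([[255,125],[457,134]],20,f4,s4); print(C.round(1),np.linalg.norm(C[1]-C[0]),np.degrees(np.arctan2(*(C[1]-C[0])[:2])))
e=cast([[269,86],[324,86],[296,57],[296,113.5]],6,f4,s4); print(e.round(1))
t=(*(r@[36,-60]+[494,134.5]),130,87.2); plan([t],s)
E
```

```text
[675.13939465 -59.2427242  141.83329333]
saw [527.   72.8]
v [456.1  76.3]
sq [484.8 152. ]
[[564.2  34.5  20. ]
 [572.7 232.4  20. ]] 198.0802287783641 2.469907806853589
[[527.6  48.1   6. ]
 [527.5 102.1   6. ]
 [501.4  74.2   6. ]
 [553.5  75.1   6. ]]
[527.   72.8 130.   87.2] shift [ 0.132  -0.1482  0.0118] az 2.8 calls 0.95
```

{"fn": "drive_tool", "kwargs": {"commands": [[0.02,-0.022,0,0,0,1,0],[0.046,-0.051,0,0,0,2,0],[0.072,-0.08,0,0,0,2.7,0],[0.098,-0.109,0.005,0,0,2.7,0],[0.122,-0.135,0.01,0,0,2.7,0]]}}

```text
time_s: 18.93
tool_pos: [539.2, 63.7, 131.8]
ee_rot: [-0.0, 0.724, 0.69, 0.0]
wrist_force: [0.2, 0.5, -1.3]
opening: 0.119
```

{"fn": "drive_tool", "kwargs": {"commands": [[0.006,-0.006,0.005,0,0,0,0],[0.011,-0.012,0.015,0,0,0,0],[0.011,-0.012,0.025,0,0,0,0],[0.011,-0.012,0.03,0,0,0,0],[0.011,-0.012,0.03,0,0,0,0]]}}

```text
time_s: 19.35
tool_pos: [529.3, 73.7, 100.0]
ee_rot: [-0.001, 0.724, 0.69, -0.001]
wrist_force: [0.1, 0.1, -1.1]
opening: 0.118
```

{"fn": "drive_tool", "kwargs": {"commands": [[0,0,0,0,0,0,0],[0,0,0,0,0,0,0],[0,0,0,0,0,0,0],[0,0,0,0,0,0,0],[0,0,0,0,0,0,0]]}}

```text
time_s: 19.77
tool_pos: [530.0, 74.0, 101.7]
ee_rot: [0.0, 0.724, 0.69, 0.0]
wrist_force: [-0.2, 0.3, -1.7]
opening: 0.118
```

```bash
python3 - <<'E'
from t import *
from station import sense
s=sense(); print(s["tool_pos"],s["opening"]); plan([(527.3,74.2,63.8,87.3)],s)
E
```

```text
[530.03897113  73.9770238  101.68201361] 0.11844995439954714
[527.3  74.2  63.8  87.3] shift [ 0.0001 -0.0027  0.0379] az -0.1 calls 0.18
```

{"fn": "drive_tool", "kwargs": {"commands": [[0,-0.0015,0.005,0,0,0,0],[0,-0.003,0.013,0,0,0,0],[0,-0.003,0.02,0,0,0,0],[0,-0.003,0.026,0,0,0,0],[0,-0.003,0.03,0,0,0,0]]}}

```text
time_s: 20.18
tool_pos: [526.0, 74.2, 70.0]
ee_rot: [-0.0, 0.724, 0.69, -0.001]
wrist_force: [-0.9, -0.4, -1.4]
opening: 0.122
```

{"fn": "drive_tool", "kwargs": {"commands": [[0,0,0.002,0,0,0,0],[0,0,0.004,0,0,0,0],[0,0,0.006,0,0,0,0],[0,0,0.008,0,0,0,0],[0,0,0.009,0,0,0,0]]}}

```text
time_s: 20.6
tool_pos: [527.3, 74.5, 63.7]
ee_rot: [0.0, 0.724, 0.69, 0.001]
wrist_force: [-4.3, -0.0, 14.9]
opening: 0.117
```

{"fn": "drive_tool", "kwargs": {"commands": [[0,0,-0.0015,0,0,0,0.013],[0,0,-0.0015,0,0,0,0.02],[0,0,-0.0015,0,0,0,0.035],[0,0,-0.0015,0,0,0,0.035],[0,0,-0.0015,0,0,0,0.035]]}}

```text
time_s: 21.02
tool_pos: [526.8, 74.3, 63.9]
ee_rot: [0.0, 0.724, 0.69, 0.0]
wrist_force: [0.5, 0.6, 0.0]
opening: 0.411
```

{"fn": "drive_tool", "kwargs": {"commands": [[0,0,-0.01,0,0,0,0.035],[0,0,-0.03,0,0,0,0.06],[0,0,-0.06,0,0,0,0.06],[-0.01,0.002,-0.09,0,0,0,0.06],[-0.035,0.005,-0.115,0,0,0,0.06]]}}

```text
time_s: 21.43
tool_pos: [530.2, 40.5, 181.6]
ee_rot: [0.0, 0.723, 0.691, 0.001]
wrist_force: [1.6, -0.4, 0.1]
opening: 0.705
```

{"fn": "drive_tool", "kwargs": {"commands": [[-0.035,0.005,-0.005,0,0,0,0.06],[-0.073,0.011,-0.01,0,0,0,0.06],[-0.111,0.017,-0.015,0,0,0,0.06],[-0.149,0.023,-0.02,0,0,0,0.06],[-0.187,0.029,-0.025,0,0,0,0.06]]}}

```text
time_s: 21.85
tool_pos: [549.9, -150.9, 205.2]
ee_rot: [0.0, 0.724, 0.69, 0.0]
wrist_force: [0.7, -0.1, -0.3]
opening: 0.704
```

{"fn": "drive_tool", "kwargs": {"commands": [[-0.038,0.006,0,0,0,-1,0.06],[-0.076,0.012,0,0,0,-2,0.06],[-0.112,0.018,0,0,0,-2.7,0.06],[-0.145,0.024,0,0,0,-2.7,0.06],[-0.17,0.028,0,0,0,-2.7,0.06]]}}

```text
time_s: 22.27
tool_pos: [569.7, -323.1, 204.4]
ee_rot: [0.0, 0.708, 0.706, -0.0]
wrist_force: [0.2, 0.7, -0.5]
opening: 0.699
```

{"fn": "drive_tool", "kwargs": {"commands": [[0,0,0,0,0,0,0.06],[0,0,0,0,0,0,0.06],[0,0,0,0,0,0,0.06],[0,0,0,0,0,0,0.06],[0,0,0,0,0,0,0.06]]}}

```text
time_s: 22.68
tool_pos: [570.0, -318.9, 204.5]
ee_rot: [0.0, 0.707, 0.707, 0.0]
wrist_force: [-0.2, 0.1, 0.0]
opening: 0.704
```

```bash
python3 - <<'E'
from t import *
from station import sense, grab_frame
s=sense(); print(s["time_s"],s["tool_pos"],yaw(s))
f=grab_frame("wrist"); pickle.dump((f,s),open("w7.pkl","wb"))
g=grab_frame("scene"); pickle.dump(g,open("scene7.pkl","wb"))
a=ortho(f,32,540,680,-400,-260,s,2.85)
b=ortho(f,18,400,800,-440,-200,s,1)
cv2.imwrite("pics/p7.png",np.hstack([a,b[:399], cv2.copyMakeBorder(g["pixels"][200:280,270:370],0,319,0,0,0)]))
E
```

```text
22.6833 [ 570.01400453 -318.93013601  204.48556184] 90.05305047743435
```

View pics/p7.png

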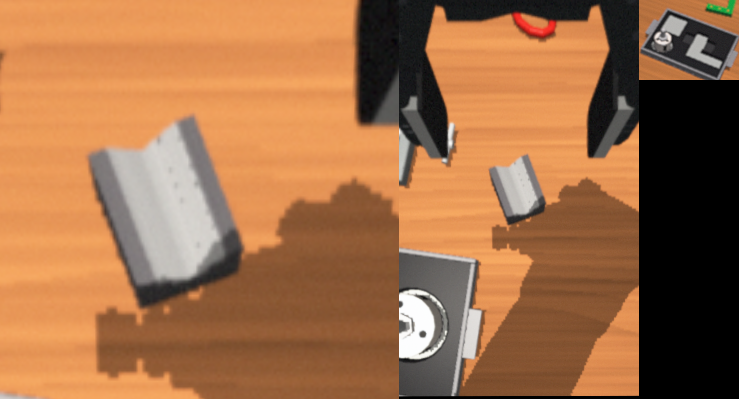

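{"fn": "drive_tool", "kwargs": {"commands": [[0,0.008,0.02,0,0,-4,0.06],[0,0.018,0.05,0,0,-9,0.06],[0,0.03,0.08,0,0,-14,0.06],[0.001,0.039,0.11,0,0,-19.7,0.06],[0.001,0.039,0.13,0,0,-19.7,0.06]]}}

```text
time_s: 23.2
tool_pos: [609.4, -317.7, 70.8]
ee_rot: [-0.001, 0.574, 0.819, 0.0]
wrist_force: [0.5, 0.1, 0.2]
opening: 0.707
```

{"fn": "drive_tool", "kwargs": {"commands": [[0,0,0.01,0,0,0,0.06],[0,0,0.02,0,0,0,0.06],[0,0,0.03,0,0,0,0.06],[0,0,0.04,0,0,0,0.06],[0,0,0.05,0,0,0,0.06]]}}

```text
time_s: 23.62
tool_pos: [609.5, -319.6, 24.5]
ee_rot: [0.001, 0.576, 0.817, 0.0]
wrist_force: [0.5, 0.2, 0.4]
opening: 0.702
```

{"fn": "drive_tool", "kwargs": {"commands": [[0,0,0,0,0,0,0.055],[0,0,0,0,0,0,0.05],[0,0,0,0,0,0,0.045],[0,0,0,0,0,0,0.04],[0,0,0,0,0,0,0.035]]}}

```text
time_s: 24.03
tool_pos: [609.5, -319.5, 25.2]
ee_rot: [0.001, 0.576, 0.817, 0.0]
wrist_force: [-1.0, 0.7, 4.5]
opening: 0.453
```

{"fn": "drive_tool", "kwargs": {"commands": [[0,0,0,0,0,0,0.0],[0,0,0,0,0,0,0.0],[0,0,0,0,0,0,0.0],[0,0,0,0,0,0,0.0],[0,0,0,0,0,0,0.0]]}}

```text
time_s: 24.45
tool_pos: [609.5, -319.5, 25.2]
ee_rot: [0.001, 0.576, 0.817, 0.0]
wrist_force: [-1.4, 1.0, 5.7]
opening: 0.453
```

{"fn": "drive_tool", "kwargs": {"commands": [[0,0,-0.005,0,0,0,0.0],[0,0,-0.015,0,0,0,0.0],[0,0,-0.04,0,0,0,0.0],[0,0,-0.07,0,0,0,0.0],[0,0,-0.1,0,0,0,0.0]]}}

```text
time_s: 24.87
tool_pos: [608.1, -318.8, 124.3]
ee_rot: [-0.001, 0.576, 0.817, -0.0]
wrist_force: [-0.0, -0.7, -3.6]
opening: 0.451
```

```bash
python3 - <<'E'
from t import *
from station import sense
s=sense(); print(s["tool_pos"],s["opening"],yaw(s)); plan([(540,-200,135,98),(470,-10,140,87.3),(456.2,77.5,140,87.3)],s)
E
```

```text
[ 608.07642449 -318.83427757  124.33012947] 0.45055347847707755 109.663793213701
[ 540 -200  135   98] shift [ 0.1348 -0.0241 -0.0107] az 11.7 calls 0.66
[470.  -10.  140.   87.3] shift [ 0.1979 -0.0429 -0.005 ] az 10.7 calls 0.97
[456.2  77.5 140.   87.3] shift [ 0.0868 -0.0179 -0.    ] az -0.0 calls 0.43
```

{"fn": "drive_tool", "kwargs": {"commands": [[0.015,-0.003,-0.005,0,0,2,0.0],[0.04,-0.007,-0.01,0,0,4,0.0],[0.07,-0.012,-0.01,0,0,7,0.0],[0.102,-0.018,-0.011,0,0,10,0.0],[0.135,-0.024,-0.011,0,0,11.7,0.0]]}}

```text
time_s: 25.28
tool_pos: [540.1, -199.4, 135.3]
ee_rot: [0.0, 0.658, 0.753, 0.0]
wrist_force: [-0.6, 0.5, -2.4]
opening: 0.451
```

{"fn": "drive_tool", "kwargs": {"commands": [[0.038,-0.008,-0.002,0,0,2,0.0],[0.077,-0.016,-0.003,0,0,5,0.0],[0.117,-0.025,-0.004,0,0,8,0.0],[0.157,-0.034,-0.005,0,0,10.7,0.0],[0.197,-0.043,-0.005,0,0,10.7,0.0]]}}

```text
time_s: 25.7
tool_pos: [469.9, -9.6, 140.6]
ee_rot: [0.0, 0.725, 0.689, 0.0]
wrist_force: [1.6, 0.1, -2.6]
opening: 0.453
```

{"fn": "drive_tool", "kwargs": {"commands": [[0.03,-0.006,0,0,0,0,0.0],[0.055,-0.012,0,0,0,0,0.0],[0.075,-0.016,0.005,0,0,0,0.0],[0.085,-0.018,0.02,0,0,0,0.0],[0.085,-0.018,0.04,0,0,0,0.0]]}}

```text
time_s: 26.12
tool_pos: [457.8, 77.0, 101.5]
ee_rot: [0.001, 0.723, 0.691, 0.002]
wrist_force: [-0.5, -0.2, -3.1]
opening: 0.451
```

{"fn": "drive_tool", "kwargs": {"commands": [[0,0,0,0,0,0,0],[0,0,0,0,0,0,0],[0,0,0,0,0,0,0],[0,0,0,0,0,0,0],[0,0,0,0,0,0,0]]}}

```text
time_s: 26.53
tool_pos: [457.9, 74.4, 101.0]
ee_rot: [0.0, 0.724, 0.69, 0.001]
wrist_force: [-0.6, -0.1, -3.6]
opening: 0.456
```

```bash
python3 - <<'E'
from t import *
from station import sense,grab_frame
s=sense(); print(s["tool_pos"],s["opening"],yaw(s)); plan([(456.2,77.5,31.2,87.3)],s)
f=grab_frame("wrist"); pickle.dump((f,s),open("w8.pkl","wb")); cv2.imwrite("pics/w8.png",f["pixels"])
E
```

```text
[457.85512896  74.41049884 101.03176747] 0.4558944180049137 87.21326070907088
[456.2  77.5  31.2  87.3] shift [ 0.003  -0.0018  0.0698] az -0.1 calls 0.34
```

View pics/w8.png

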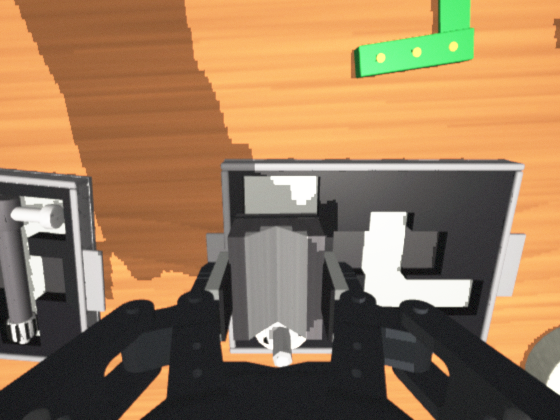

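```bash
python3 - <<'E'
from t import *
f,s=pickle.load(open("w8.pkl","rb"))
C=cast([[223.5,165],[519,165]],20,f,s); d=(C[1]-C[0])/np.linalg.norm(C[1]-C[0]); print(C.round(1),np.linalg.norm(C[1]-C[0]))
th=np.degrees(np.arctan2(-d[0],d[1])); print("yaw",th,"centre",C.mean(0)+75*np.array([d[1],-d[0],0]))
print("rect back edge",cast([[246,177],[318,177]],6,f,s).round(1))
E
```

```text
[[416.4  42.2  20. ]
 [425.5 235.7  20. ]] 193.7287279782303
yaw -2.6880293029213673 centre [495.8818087  135.45000538  20.        ]
rect back edge [[427.8  54.9   6. ]
 [430.1 105.7   6. ]]
```

{"fn": "drive_tool", "kwargs": {"commands": [[0.0015,0,0.008,0,0,0,0.0],[0.0035,-0.001,0.02,0,0,0,0.0],[0.0035,-0.001,0.034,0,0,0,0.0],[0.0035,-0.001,0.045,0,0,0,0.0],[0.0035,-0.001,0.05,0,0,0,0.0]]}}

```text
time_s: 27.0
tool_pos: [455.3, 78.1, 48.2]
ee_rot: [-0.001, 0.724, 0.69, -0.001]
wrist_force: [-0.7, -1.0, -2.6]
opening: 0.45
```

{"fn": "drive_tool", "kwargs": {"commands": [[0,0,0.003,0,0,0,0],[0,0,0.006,0,0,0,0],[0,0,0.009,0,0,0,0],[0,0,0.012,0,0,0,0],[0,0,0.014,0,0,0,0]]}}

```text
time_s: 27.42
tool_pos: [456.5, 78.3, 35.9]
ee_rot: [0.0, 0.724, 0.69, 0.0]
wrist_force: [-0.4, 1.2, -3.4]
opening: 0.451
```

{"fn": "drive_tool", "kwargs": {"commands": [[0,0,0.002,0,0,0,0],[0,0,0.004,0,0,0,0],[0,0,0.005,0,0,0,0],[0,0,0.006,0,0,0,0],[0,0,0.0065,0,0,0,0]]}}

```text
time_s: 27.83
tool_pos: [456.3, 78.3, 31.1]
ee_rot: [0.0, 0.724, 0.69, 0.0]
wrist_force: [-9.2, -1.2, 19.1]
opening: 0.452
```

{"fn": "drive_tool", "kwargs": {"commands": [[0,0,-0.001,0,0,0,0.042],[0,0,-0.001,0,0,0,0.048],[0,0,-0.001,0,0,0,0.052],[0,0,-0.001,0,0,0,0.052],[0,0,-0.001,0,0,0,0.052]]}}

```text
time_s: 28.25
tool_pos: [456.3, 78.3, 30.4]
ee_rot: [0.0, 0.724, 0.69, 0.0]
wrist_force: [-0.1, 1.5, -0.0]
opening: 0.609
```

{"fn": "drive_tool", "kwargs": {"commands": [[0,0,-0.01,0,0,0,0.052],[0,0,-0.035,0,0,0,0.052],[0,0,-0.065,0,0,0,0.05],[0,0,-0.095,0,0,0,0.04],[0,0,-0.12,0,0,0,0.04]]}}

```text
time_s: 28.67
tool_pos: [456.4, 78.3, 153.1]
ee_rot: [0.0, 0.724, 0.69, 0.001]
wrist_force: [1.4, 0.0, 0.0]
opening: 0.469
```

```bash
python3 - <<'E'
from t import *
from station import sense,grab_frame
s=sense(); print(s["tool_pos"],s["opening"],yaw(s)); plan([(560,115,140,92),(658.5,159.2,90,100.9),(658.5,159.2,14,100.9)],s)
E
```

```text
[456.39442837  78.30469319 153.08707631] 0.4689594154155459 87.26599895123299
[560 115 140  92] shift [0.0416 0.1017 0.0131] az -4.7 calls 0.53
[658.5 159.2  90.  100.9] shift [0.0407 0.1    0.05  ] az -8.9 calls 0.52
[658.5 159.2  14.  100.9] shift [0.    0.    0.076] az -0.0 calls 0.37
```

{"fn": "drive_tool", "kwargs": {"commands": [[0.008,0.018,0.002,0,0,-1,0.04],[0.016,0.038,0.004,0,0,-2,0.04],[0.024,0.059,0.007,0,0,-3,0.04],[0.033,0.08,0.01,0,0,-4,0.04],[0.0416,0.1017,0.013,0,0,-4.7,0.04]]}}

```text
time_s: 29.08
tool_pos: [560.8, 115.3, 138.1]
ee_rot: [0.0, 0.695, 0.719, 0.0]
wrist_force: [0.3, 0.4, 0.5]
opening: 0.466
```

{"fn": "drive_tool", "kwargs": {"commands": [[0.01,0.025,0.01,0,0,-2,0.04],[0.02,0.05,0.02,0,0,-4,0.04],[0.03,0.075,0.03,0,0,-6,0.04],[0.038,0.094,0.04,0,0,-8,0.04],[0.0407,0.1,0.05,0,0,-8.9,0.04]]}}

```text
time_s: 29.5
tool_pos: [660.7, 160.2, 86.8]
ee_rot: [0.0, 0.636, 0.771, 0.001]
wrist_force: [-1.5, -0.5, -0.4]
opening: 0.469
```

{"fn": "drive_tool", "kwargs": {"commands": [[0,0,0.005,0,0,0,0.04],[0,0,0.015,0,0,0,0.04],[0,0,0.025,0,0,0,0.04],[0,0,0.035,0,0,0,0.04],[0,0,0.04,0,0,0,0.04]]}}

```text
time_s: 29.92
tool_pos: [657.0, 158.5, 46.1]
ee_rot: [-0.0, 0.637, 0.771, -0.001]
wrist_force: [-0.4, 0.4, -1.0]
opening: 0.464
```

```bash
python3 - <<'E'
from t import *
from station import sense,grab_frame
s=sense(); print(s["tool_pos"],s["opening"],yaw(s)); plan([(658.5,159.2,14,100.9)],s)
E
```

```text
[656.99107279 158.46456814  46.07307529] 0.4642225250082886 100.83467645432707
[658.5 159.2  14.  100.9] shift [0.0004 0.0016 0.0321] az -0.1 calls 0.15
```

{"fn": "drive_tool", "kwargs": {"commands": [[0,0,0.008,0,0,0,0.04],[0,0,0.016,0,0,0,0.04],[0,0,0.024,0,0,0,0.04],[0,0,0.03,0,0,0,0.04],[0,0,0.032,0,0,0,0.04]]}}

```text
time_s: 30.33
tool_pos: [657.7, 158.9, 14.0]
ee_rot: [-0.0, 0.637, 0.771, -0.001]
wrist_force: [-0.2, -1.2, -0.1]
opening: 0.471
```

{"fn": "drive_tool", "kwargs": {"commands": [[0,0,0,0,0,0,0.03],[0,0,0,0,0,0,0.023],[0,0,0,0,0,0,0.018],[0,0,0,0,0,0,0.01],[0,0,0,0,0,0,0.0]]}}

```text
time_s: 30.75
tool_pos: [658.7, 159.1, 16.0]
ee_rot: [0.0, 0.637, 0.771, 0.0]
wrist_force: [-0.8, -0.6, 2.2]
opening: 0.186
```

{"fn": "drive_tool", "kwargs": {"commands": [[0,0,0,0,0,0,0.0],[0,0,0,0,0,0,0.0],[0,0,0,0,0,0,0.0],[0,0,0,0,0,0,0.0],[0,0,0,0,0,0,0.0]]}}

```text
time_s: 31.17
tool_pos: [658.7, 159.1, 16.0]
ee_rot: [0.0, 0.637, 0.771, 0.0]
wrist_force: [-0.5, -1.2, 4.6]
opening: 0.187
```

{"fn": "drive_tool", "kwargs": {"commands": [[0,0,-0.005,0,0,0,0.0],[0,0,-0.015,0,0,0,0.0],[0,0,-0.04,0,0,0,0.0],[0,0,-0.07,0,0,0,0.0],[0,0,-0.1,0,0,0,0.0]]}}

```text
time_s: 31.58
tool_pos: [657.4, 159.0, 115.9]
ee_rot: [-0.001, 0.637, 0.771, -0.001]
wrist_force: [1.5, -0.2, -1.9]
opening: 0.188
```

```bash
python3 - <<'E'
from t import *
from station import sense,grab_frame
s=sense(); print(s["tool_pos"],s["opening"],yaw(s)); plan([(485.3,152.9,110,87.3)],s)
E
```

```text
[657.40140625 159.01007429 115.85065226] 0.18842415086558187 100.87117931523028
[485.3 152.9 110.   87.3] shift [ 0.0265 -0.1702  0.0059] az 13.6 calls 0.83
```

{"fn": "drive_tool", "kwargs": {"commands": [[0.004,-0.024,-0.005,0,0,2,0.0],[0.01,-0.064,-0.005,0,0,5,0.0],[0.017,-0.104,-0.005,0,0,8,0.0],[0.023,-0.144,-0.005,0,0,11,0.0],[0.026,-0.168,0,0,0,13.6,0.0]]}}

```text
time_s: 32.0
tool_pos: [484.8, 152.7, 116.2]
ee_rot: [-0.0, 0.724, 0.689, -0.0]
wrist_force: [0.7, 0.2, -1.8]
opening: 0.19
```

{"fn": "drive_tool", "kwargs": {"commands": [[0,0,0.005,0,0,0,0],[0,0,0.01,0,0,0,0],[0,0,0.01,0,0,0,0],[0,0,0.01,0,0,0,0],[0,0,0.01,0,0,0,0]]}}

```text
time_s: 32.42
tool_pos: [489.6, 153.1, 105.4]
ee_rot: [0.0, 0.724, 0.69, 0.0]
wrist_force: [0.3, 0.7, -1.9]
opening: 0.192
```

```bash
python3 - <<'E'
from t import *
from station import sense,grab_frame
s=sense(); print(s["tool_pos"],s["opening"],yaw(s)); plan([(485.3,153.2,22,87.3)],s)
f=grab_frame("wrist"); pickle.dump((f,s),open("w9.pkl","wb")); cv2.imwrite("pics/w9.png",f["pixels"])
E
```

```text
[489.56739848 153.0740086  105.40219146] 0.19229745456942868 87.25745338086955
[485.3 153.2  22.   87.3] shift [-0.0001 -0.0043  0.0834] az -0.0 calls 0.4
```

View pics/w9.png

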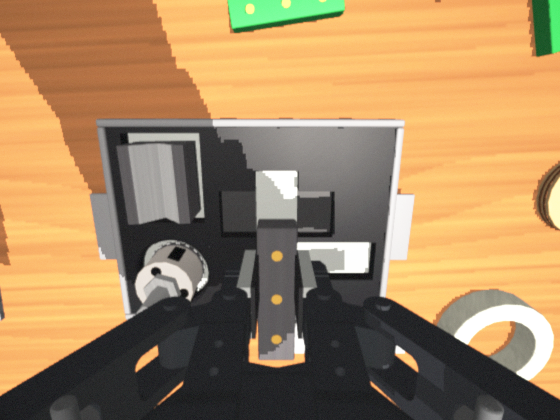

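```bash
python3 - <<'E'
from t import *
f,s=pickle.load(open("w9.pkl","rb")); z=s["tool_pos"][2]-2
for p in ([277,256],[277.5,299],[277,339],[277,222],[277,358]): print(rot(s["ee_rot"]).inv().apply(cast([p],z,f,s)[0]-s["tool_pos"]).round(1))
C=cast([[98,123],[404,123],[385,300],[125,316]],20,f,s); d=(C[1]-C[0])/np.linalg.norm(C[1]-C[0]); print(np.linalg.norm(C[1]-C[0]),np.degrees(np.arctan2(-d[0],d[1])),C.mean(0)*0+C[:2].mean(0)+75*np.array([d[1],-d[0],0]))
E
```

```text
[  0.8 -11.5   2. ]
[ 1.1 10.4  2. ]
[ 0.9 32.5  2. ]
[  0.7 -27.6   2. ]
[ 0.9 43.6  2. ]
197.5165700075864 -2.6409141640111296 [497.31094928 136.85188432  20.        ]
```

```bash
python3 - <<'E'
from t import *
f,s=pickle.load(open("w9.pkl","rb"))
P=cast([[277.5,171]],18,f,s)[0]; print("cutout -x lip",P.round(1),"-> beam pt",P[:2]+31*np.array([.9989,-.047]))
P=cast([[256,195],[299,195]],6,f,s); print(P.round(1),P.mean(0))
P=cast([[369,258]],6,f,s)[0]; print("blade end floor (tray y 17+72=89 rel beam +72)",P.round(1)); 
plan([(486,152.8,22,87.3)],s)
E
```

```text
cutout -x lip [454.8 156.   18. ] -> beam pt [485.72315008 154.51757932]
[[473.8 139.4   6. ]
 [475.3 170.8   6. ]] [474.55667757 155.12394918   6.        ]
blade end floor (tray y 17+72=89 rel beam +72) [528.1 223.7   6. ]
[486.  152.8  22.   87.3] shift [-0.0004 -0.0036  0.0834] az -0.0 calls 0.4
```

{"fn": "drive_tool", "kwargs": {"commands": [[0,-0.002,0.01,0,0,0,0],[0,-0.004,0.025,0,0,0,0],[0,-0.004,0.042,0,0,0,0],[0,-0.004,0.055,0,0,0,0],[0,-0.004,0.06,0,0,0,0]]}}

```text
time_s: 32.88
tool_pos: [483.2, 152.7, 42.7]
ee_rot: [-0.001, 0.724, 0.69, -0.002]
wrist_force: [-1.0, -0.5, -1.8]
opening: 0.186
```

{"fn": "drive_tool", "kwargs": {"commands": [[0,0,0.003,0,0,0,0],[0,0,0.006,0,0,0,0],[0,0,0.01,0,0,0,0],[0,0,0.014,0,0,0,0],[0,0,0.017,0,0,0,0]]}}

```text
time_s: 33.3
tool_pos: [484.8, 153.2, 28.4]
ee_rot: [0.0, 0.724, 0.69, 0.0]
wrist_force: [-0.3, -0.1, -1.6]
opening: 0.189
```

{"fn": "drive_tool", "kwargs": {"commands": [[0,0,0.002,0,0,0,0],[0,0,0.004,0,0,0,0],[0,0,0.006,0,0,0,0],[0,0,0.007,0,0,0,0],[0,0,0.0075,0,0,0,0]]}}

```text
time_s: 33.72
tool_pos: [484.6, 153.2, 21.9]
ee_rot: [0.0, 0.724, 0.69, 0.0]
wrist_force: [-4.3, -1.9, 12.3]
opening: 0.187
```

{"fn": "drive_tool", "kwargs": {"commands": [[0,0,-0.001,0,0,0,0.02],[0,0,-0.001,0,0,0,0.028],[0,0,-0.001,0,0,0,0.035],[0,0,-0.001,0,0,0,0.035],[0,0,-0.001,0,0,0,0.035]]}}

```text
time_s: 34.13
tool_pos: [484.5, 153.1, 21.9]
ee_rot: [0.0, 0.724, 0.69, 0.0]
wrist_force: [-0.7, 0.2, 0.1]
opening: 0.411
```

{"fn": "drive_tool", "kwargs": {"commands": [[0,0,-0.01,0,0,0,0.035],[0,0,-0.035,0,0,0,0.035],[0,0,-0.07,0,0,0,0.035],[0,0,-0.105,0,0,0,0.035],[0,0,-0.14,0,0,0,0.035]]}}

```text
time_s: 34.55
tool_pos: [484.0, 153.0, 164.1]
ee_rot: [-0.0, 0.724, 0.69, -0.0]
wrist_force: [0.7, -0.3, -0.2]
opening: 0.411
```

{"fn": "drive_tool", "kwargs": {"commands": [[-0.02,-0.005,-0.02,0,0,0,0.085],[-0.055,-0.015,-0.04,0,0,0,0.085],[-0.09,-0.025,-0.06,0,0,0,0.085],[-0.125,-0.035,-0.08,0,0,0,0.085],[-0.16,-0.04,-0.1,0,0,0,0.085]]}}

```text
time_s: 34.97
tool_pos: [435.3, -5.9, 263.9]
ee_rot: [0.0, 0.723, 0.69, 0.0]
wrist_force: [0.4, -0.0, 1.4]
opening: 0.992
```

{"fn": "drive_tool", "kwargs": {"commands": [[0,0,0,0,0,0,0.085],[0,0,0,0,0,0,0.085],[0,0,0,0,0,0,0.085],[0,0,0,0,0,0,0.085],[0,0,0,0,0,0,0.085]]}}

```text
time_s: 35.38
tool_pos: [436.7, -3.8, 261.0]
ee_rot: [-0.001, 0.723, 0.691, -0.001]
wrist_force: [-0.5, 0.5, -0.6]
opening: 0.999
```

```bash
python3 - <<'E'
from t import *
from station import sense,grab_frame
s=sense(); print(s["time_s"],s["tool_pos"],yaw(s))
f=grab_frame("wrist"); pickle.dump((f,s),open("w10.pkl","wb"))
g=grab_frame("side")["pixels"][165:305,225:375]
a=ortho(f,18,380,590,-280,250,s,1.5)
b=cv2.resize(g,(321,300)); c=cv2.resize(grab_frame("scene")["pixels"][160:285,155:385],None,fx=2,fy=2)[:280]
can=np.zeros((600,795,3),np.uint8); can[:a.shape[0],:a.shape[1]]=a; y=a.shape[0]; can[y:y+250,:460]=c[:250,:460]; can[y:y+285,465:786]=b[:min(285,600-y)]
cv2.imwrite("pics/final.png",can)
E
```

```text
35.3833 [436.70035993  -3.77670843 260.98241503] 87.37249058937094
```

View pics/final.png

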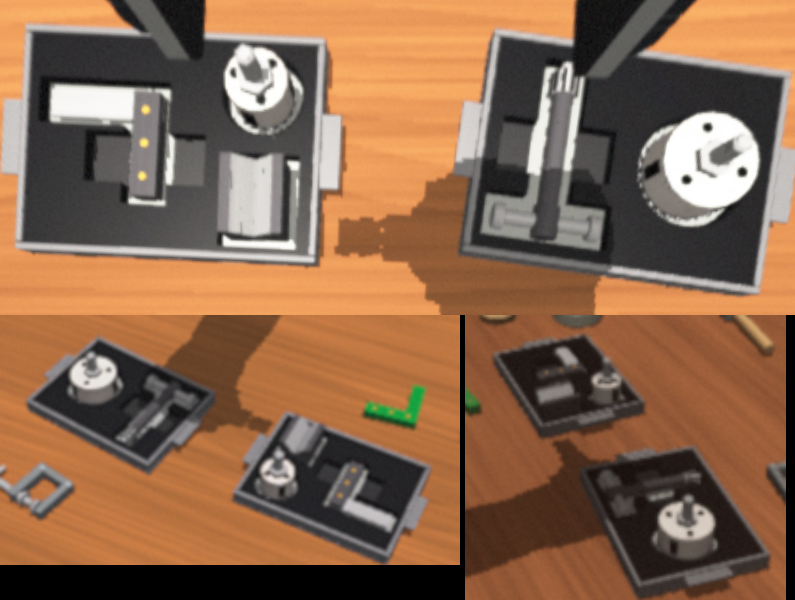

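All five parts show in their cutouts, upright, with the cutout floor still visible beside them.

```bash
python3 -c "
from station import job_done,sense
print(job_done(),sense()['time_s'])"
```

```text
the job is handed in; nothing more can be done
the job is handed in; nothing more can be done
```

Both kits are made up and the job is handed in, at about 35 s of the 115 s allowed. The large hole saw and chuck key are in the wheel-cutting tray. The small hole saw, V-block and square are in the tube-notching tray, all placed in the order you listed.

- **Seating:** each part met the cutout floor within about 0.1 mm of its expected home height, with 11–19 N at the wrist. I read the large saw's contact just after a 2 mm nudge. The final views show all five upright inside their cutouts. Being fully home rests on those heights and pictures; I did not measure it separately afterwards.
- **Left alone:** I never moved the gripper to the tape roll, plywood disc, G-clamp or the green and pink look-alikes. The final picture covers only the trays and their surroundings, so it does not show all of these.
- **Disagreements:** my estimates of the tube tray's centre spread over about 4 mm, so I used an average and aligned the square to its cutout edges, within the 6 mm clearance. The chuck key's centre came out 7 mm different from its tip than from its bar. A second look with the key in the gripper settled it in favour of the bar.

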